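Roll the large capacitor onto the inspection line

ROBOT

A 6-joint arm with a two-finger parallel gripper is mounted at the origin on a cart in front of the work surface, level with it; the furniture and walls round the work are solid. World frame = base frame: x ahead of the robot, y to its left, z up, the work surface at z = 0. Lengths are in mm, angles in degrees, forces in N, time in s.
With the tool pointing down it reaches from about 300 to 850 mm from the base axis. Payload 4.2 kg.
Tool frame: the origin (TCP) lies midway between the tips of the shut fingers; the grasp point (between the pads) lies 19 mm behind it (env.grip_point_offset is the distance from the TCP to the grasp point, in mm); z points along the fingers, x is the direction in which the jaws open and shut, and the axes are right-handed (so a half turn about z gives the same grasp; the last joint's range is limited). The gripper opens to 91 mm and grips with 3 to 60 N. Pads are 32 mm wide; open, the fingers measure 118 mm over their backs; the gripper's body (76 mm by 178 mm) begins 60 mm behind the grasp point.
Start: joints at [73.74, 18.312, 89.639, -0, 72.044, -1.146], TCP at [149.933, 555.124, 213.976] pointing down, gripper open.
Joint ranges: [-177.97, 177.97], [-48.28, 115.42], [12.27, 149.76], [-77.06, 257.06], [2.81, 150.46], [-146.56, 146.56]. Speed limits (degrees/s): [147.25, 147.25, 180, 180, 180, 180].

INTERFACE

Orientations are given as [roll, pitch, yaw] about the fixed x, y, z axes, in that order (R = Rz(yaw) Ry(pitch) Rx(roll)).
In Python, from workcell import env gives the robot as it stands.
- The arm moves only by the shell command python3 -m pendant 'ROWS' [FORCE]. ROWS is JSON, a list of rows, each an object with "xyz": the shift along the tool's x, y, z in m, a list of three; "roll": the turn about the tool's z in degrees; "jaw": the closure, from 0 (fully open) to 1 (shut). A call has exactly 8 rows; each row is the pose to reach, as a shift and turn from the pose commanded when the call began, along the tool's axes at that moment; what a row does not reach only later rows make up. A row lasts 1/8 s, in which the tool goes at most 62.5 mm and 10.7 degrees, less where a joint would pass 70% of its speed; a pose out of reach is approached as far as the arm can. A call with a gripper value outside its range is refused whole. The fingers move at their own pace and stop on an object; FORCE is the grip in N (left out, the last holds). Time passes only in rows, so rows that repeat a pose let the fingers close, or fill a call up. It gives the time, the measured TCP pose, the force and the opening at its end, in the units of the state.
- env.state(): the state, without advancing time (a new reading comes with each control period).
- env.grab_frame(name): name is "scene" or "top"; returns (picture, depth): 400x640x3 uint8, blue, green, red; 400x640 float32, mm along the optical axis (not along the pixel's ray), 0 where there is no reading.
- env.camera_params(name): a dict with "camera_matrix" (3x3 intrinsics, pixels), "D" ([k1, k2, p1, p2, k3] as OpenCV has them; the pictures are not rectified), "cam_to_world" (4x4, takes a point from camera to world coordinates). Camera axes: x right, y up, looking along -z (the intrinsics and any distortion apply to the point x, -y, -z); pixel columns grow to the right and rows downward; lengths in mm; the calibration is good to about 2 mm. A picture is of the moment at which its call begins. camera_params takes no time and is no camera call.
- env.job_done(): hands the job in, once; it reports no verdict.
The state is a dict: "time_s": time; "qpos": joint angles; "qvel": joint speeds; "effort": joint torques, N m; "ee_pos": TCP position; "ee_rot": TCP orientation; "force": force on the tool from outside, world axes, zero at the start; "torque": the same for the moment, N m; "gripper_width": finger opening in mm.
Only numpy, scipy, OpenCV 4.12 (cv2) and the standard library are available. Lean on these libraries where they do the work, as an engineer would, in place of code of your own. Each camera call takes 0.05 s, during which the arm holds its last target. There are 200 camera calls.

TASK

Get the large capacitor ready for inspection: push it sideways with the fingertips so that it rolls across the inspection board, and leave it lying on the black marked line, its length along the line and its middle over it. It must roll (not be slid along, lifted or carried), and the small capacitor and the other things around must stay where they are.

Things in the scene. Friction and masses are not known exactly. Their poses are not given: they have to be found in the camera images.
- board: Fixed inspection board with grey rubber facing that grips (friction 0.8), 170 mm (its x) by 280 mm (its y), top 8 mm above the desk. Origin: centre of its underside, below the middle of the black marked line (4 mm wide, 150 mm long), which runs along its x; parts roll along its y. At both ends in y a stop 8 mm wide, 12 mm above the desk. Yaw within 17 degrees. A part let go at 50 mm/s stops within 5 mm.
- large_capacitor: Black can, diameter 35 mm, length 80 mm, about 0.11 kg, loose, light stripe, terminals on one end. Smooth sleeve (friction 0.2) slips on fingertips as it rolls; pushed over 8 mm above its axis it can wedge. Origin: on its axis at mid length, 25.5 mm above the desk (top at 43 mm). x: along the axis; y, z turn as it rolls. Starts 75 to 95 mm to either side of the line, nearly parallel, z up.
- small_capacitor: The small capacitor: the same kind of can, 25 mm in diameter and 50 mm long, lying on the board on the other side of the line, to be left alone. Origin: on its axis at mid length, 20.5 mm above the desk. x runs along its axis.
- tweezers: Tweezers, 13 x 118 x 9 mm, lying on the desk beyond the far long side of the board, bystander. Origin: underside.
- flux_tin: Round tin, 50 mm in diameter, 22 mm high, on the desk beyond the far long side of the board, bystander. Origin: centre of underside.
- nut_jar: Small jar of nuts with black lid, 44 mm in diameter, 52 mm high, standing on the desk beyond the board's left (+y) end, bystander. Origin: centre of underside.
- bnc_adapter: Metal adapter, 15 x 28 x 15 mm, on the desk at the board's near long side, bystander. Origin: underside.
- usb_stick: Memory stick, 16 x 50 x 7 mm, on the desk at the board's near long side, bystander. Origin: underside.

How it is judged (in metres and radians):
On the way:
1. the large capacitor turns over as it rolls (turned about its axis by more than 115 degrees from its start) (angle between large_capacitor's own z axis and vertical above 2 rad), for 0.05 s.
At the end, for the whole second after the job is handed in: The large capacitor lies at rest on the board with its axis within 8 mm of the middle of the marked line and within 10 degrees of its direction, with its middle at most 40 mm from the middle of the line along it (y of large_capacitor in the frame of board between -0.008 and 0.008 m and x of large_capacitor in the frame of board between -0.04 and 0.04 m and angle between the x axis of large_capacitor and the x axis of board, either way round below 0.17 rad and height (world z) of large_capacitor between 0.02 and 0.031 m and linear speed of large_capacitor below 0.01 m/s); the robot touches nothing.
It fails at once if the large capacitor is lifted (its axis rises more than 10 mm)  (height (world z) of large_capacitor above 0.0355 m).
It fails at once if the small capacitor is moved by more than 15 mm (distance of small_capacitor from where it was at the start of the episode above 0.015 m).
It fails at once if a bystander (tweezers, tin, jar, adapter, memory stick) is moved by more than 20 mm (distance of any of tweezers, flux_tin, nut_jar, bnc_adapter, usb_stick from where it was at the start of the episode above 0.02 m).
It also fails if it takes over 40 s, if anything falls off the work surface, if the arm or the gripper's body presses on something with over 40 N, if the wrist force passes 120 N, or if a joint passes its speed limit or range.

## Working session

There is one attempt and no reset: what is moved stays moved. The work goes in short steps, Python scripts to look and compute and a shell command to move; the robot and the scene stay as the last step left them, time stands still between calls to the robot, and variables do not carry over. Pictures are saved under pics/ and viewed, about 8 in all and at most 12, crops included, and the job is handed in when it is done.

```bash
mkdir -p pics; ls; cat > h.py <<'E'
import numpy as np, cv2
from workcell import env
def ray(name,uv):
    p=env.camera_params(name);K=np.array(p["camera_matrix"],float);D=np.array(p["D"],float);T=np.array(p["cam_to_world"],float)
    n=cv2.undistortPoints(np.array(uv,float).reshape(-1,1,2),K,D).reshape(-1,2)
    d=np.c_[n[:,0],-n[:,1],-np.ones(len(n))]@T[:3,:3].T
    return T[:3,3],d
def onplane(name,uv,z):
    o,d=ray(name,uv); return o+d*((z-o[2])/d[:,2])[:,None]
E
python3 - <<'E'
from h import *
for n in("top","scene"):
    im,d=env.grab_frame(n);cv2.imwrite(f"pics/{n}0.png",im);np.save(f"{n}0.npy",d)
    print(n,np.round(env.camera_params(n)["cam_to_world"],2).tolist())
s=env.state();print(s["ee_pos"],s["ee_rot"],s["force"],s["gripper_width"],s["time_s"])
E
```

```text
pics
top [[-0.01, 0.99, -0.16, 400.05], [-1.0, -0.0, 0.01, 173.39], [0.01, 0.16, 0.99, 1083.74], [0.0, 0.0, 0.0, 1.0]]
scene [[0.67, 0.41, -0.62, 40.66], [-0.74, 0.37, -0.56, -313.34], [-0.0, 0.83, 0.55, 536.59], [0.0, 0.0, 0.0, 1.0]]
[149.83103252 554.68136182 213.22747961] [1.79998369e+02 8.90265914e-02 7.48868323e+01] [-0.57773959 -0.09187669 -0.88223684] 91.53803444348378 0.1
```

View pics/top0.png

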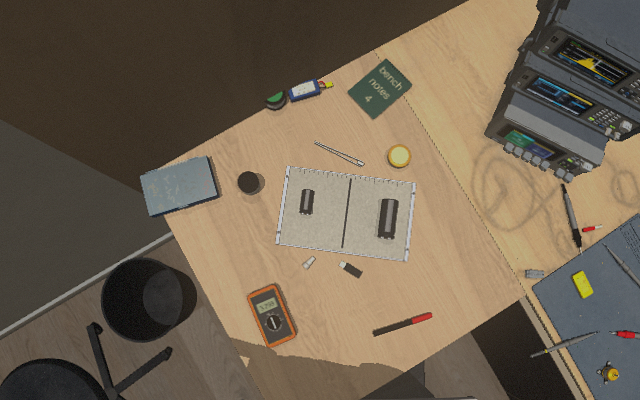

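View pics/scene0.png

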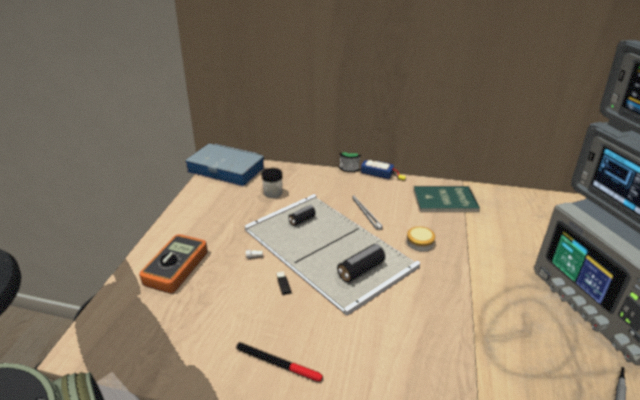

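Top view (up = +x, left = +y): line about (347,213), large can about (387,218) on the -y side, small can (307,202), adapter (309,262), stick (350,269). The scene view agrees. Next I measure them.

```bash
cat > m.py <<'E'
from h import *
def fit(P):
    c,(w,h),a=cv2.minAreaRect(P[:,:2].astype(np.float32)); B=cv2.boxPoints((c,(w,h),a))
    m=P[:,:2].mean(0); u=np.linalg.svd(P[:,:2]-m,full_matrices=False)[2][0]; u=u*np.sign(u[0])
    return np.array(c),m,u,(w,h)
def blob(im,box,z,thr,seed):
    x0,y0,x1,y1=box; g=cv2.cvtColor(im,cv2.COLOR_BGR2GRAY)
    k=np.zeros_like(g);k[y0:y1,x0:x1]=(g[y0:y1,x0:x1]<thr)
    n,l,st,c=cv2.connectedComponentsWithStats(k); i=1+np.argmax(st[1:,4])
    v,u=np.nonzero(l==i); return np.c_[u,v],onplane("top",np.c_[u,v],z)
def line_and_can(im,canbox,linebox=(339,172,356,256)):
    _,L=blob(im,linebox,8,95,0)
    return fit(L),canbox
E
python3 - <<'E'
from m import *
im=cv2.imread("pics/top0.png");d=np.load("top0.npy")
for n,b,z in(("line",(339,172,356,256),8),("large",(370,185,405,250),30),("small",(292,180,322,222),22),("usb",(335,255,368,282),7)):
    px,P=blob(im,b,z,95,0);c,m,u,wh=fit(P)
    print(n,len(px),"box",c.round(1),"mean",m.round(1),"ang",np.degrees(np.arctan2(u[1],u[0])).round(2),np.round(wh,1))
# depth points above board
p=env.camera_params("top");o,_=ray("top",[[0,0]])
for n,(x0,y0,x1,y1) in(("large",(368,185,410,250)),("board",(285,180,405,245)),("small",(292,180,322,222))):
    v,u=np.mgrid[y0:y1,x0:x1];uv=np.c_[u.ravel(),v.ravel()];_,r=ray("top",uv);P=o+r*d[y0:y1,x0:x1].ravel()[:,None]
    k=(P[:,2]>25) if n!="board" else (P[:,2]<15); P=P[k&(d[y0:y1,x0:x1].ravel()>0)]
    c,m,a,wh=fit(P);print(n,"depth",m.round(1),c.round(1),np.round(wh,1),"z",np.percentile(P[:,2],[5,50,95]).round(1),np.degrees(np.arctan2(a[1],a[0])).round(2))
c=onplane("top",[[290,167],[416,178],[406,261],[277,245],[309,262]],8);print(c.round(0))
print(onplane("scene",[[297,262],[357,230]],8).round(1), "line ends by scene")
E
```

```text
line 119 box [543.  114.9] mean [543.4 114.9] ang -7.97 [  3.6 146.5]
large 456 box [528.   30.5] mean [526.   31.6] ang -7.47 [34.2 83.8]
small 224 box [565.2 198.8] mean [564.1 198.1] ang -6.29 [27.2 53.4]
usb 136 box [422.2 103.3] mean [422.2 103. ] ang 56.12 [38.1 15.6]
large depth [526.3  31. ] [526.4  29.9] [34.4 81.9] z [29.8 40.1 44.9] -8.36
board depth [544.8 123.2] [546.1 116.8] [255.8 139.7] z [ 4.9  8.2 11.5] -86.49
small depth [564.9 198.6] [564.7 198.8] [24.4 50.9] z [26.1 30.7 35.2] -8.94
[[642. 234.   8.]
 [617. -37.   8.]
 [440. -10.   8.]
 [475. 260.   8.]
 [439. 193.   8.]]
[[473.8 123.5   8. ]
 [612.5 103.6   8. ]] line ends by scene
```

```bash
cat > go.py <<'E'
import sys
from h import *
from scipy.spatial.transform import Rotation as R
# target in board coords (mm) + z + yaw -> shift in tool axes
C=np.array([543.4,115.]);A=np.radians(-8.0);ux=np.array([np.cos(A),np.sin(A)]);uy=np.array([-ux[1],ux[0]])
def where():
    s=env.state();p=np.array(s["ee_pos"]);M=R.from_euler("xyz",s["ee_rot"],degrees=True).as_matrix();return s,p,M
if __name__=="__main__":
    xb,yb,z=map(float,sys.argv[1:4]);s,p,M=where()
    t=np.r_[C+xb*ux+yb*uy,z]
    print("shift m",((t-p)@M/1000).round(4),"roll",round((s["ee_rot"][2]+8+180)%360-180,2),"rot",np.round(s["ee_rot"],2),"board now",((p[:2]-C)@np.c_[ux,uy]).round(1),p[2].round(1),"F",np.round(s["force"],1),"w",round(s["gripper_width"],1),"t",s["time_s"])
E
python3 -m pendant '[{"xyz":[-0.03,0.035,0],"roll":10,"jaw":0.5},{"xyz":[-0.06,0.07,0],"roll":20,"jaw":0.5},{"xyz":[-0.095,0.11,0.005],"roll":30,"jaw":0.5},{"xyz":[-0.13,0.15,0.01],"roll":40,"jaw":0.5},{"xyz":[-0.165,0.19,0.015],"roll":50,"jaw":0.5},{"xyz":[-0.2,0.225,0.02],"roll":60,"jaw":0.5},{"xyz":[-0.23,0.26,0.02],"roll":70,"jaw":0.5},{"xyz":[-0.25,0.28,0.02],"roll":80,"jaw":0.5}]' 20; python3 go.py -4.5 -128 120
```

```text
time_s: 1.1
ee_pos: [355.7, 238.9, 193.7]
ee_rot: [180.0, 0.0, -5.5]
force: [0.7, -0.2, 0.4]
gripper_width: 45.6
shift m [0.1888 0.2329 0.0737] roll 2.46 rot [ 1.7997e+02  2.0000e-02 -5.5400e+00] board now [-203.1   96.6] 193.7 F [ 0.7 -0.2  0.4] w 45.6 t 1.1
```

```bash
python3 -m pendant '[{"xyz":[0.025,0.03,0.005],"roll":1,"jaw":0.5},{"xyz":[0.055,0.07,0.015],"roll":2,"jaw":0.5},{"xyz":[0.09,0.11,0.03],"roll":2.5,"jaw":0.5},{"xyz":[0.125,0.155,0.045],"roll":2.5,"jaw":0.5},{"xyz":[0.16,0.2,0.06],"roll":2.5,"jaw":0.5},{"xyz":[0.18,0.225,0.07],"roll":2.5,"jaw":0.5},{"xyz":[0.188,0.233,0.074],"roll":2.5,"jaw":0.5},{"xyz":[0.188,0.233,0.074],"roll":2.5,"jaw":0.5}]'; python3 go.py -4.5 -128 19
python3 - <<'E'
from h import *
im,_=env.grab_frame("scene");cv2.imwrite("pics/scene1.png",cv2.resize(im[150:330,200:460],None,fx=3,fy=3))
E
```

```text
time_s: 2.1
ee_pos: [521.2, -7.9, 119.5]
ee_rot: [-180.0, 0.1, -7.7]
force: [0.2, -0.0, -0.1]
gripper_width: 45.5
shift m [0.0005 0.0032 0.1005] roll 0.34 rot [-1.7998e+02  8.0000e-02 -7.6600e+00] board now [  -4.8 -124.8] 119.5 F [ 0.2 -0.  -0.1] w 45.5 t 2.1
```

View pics/scene1.png

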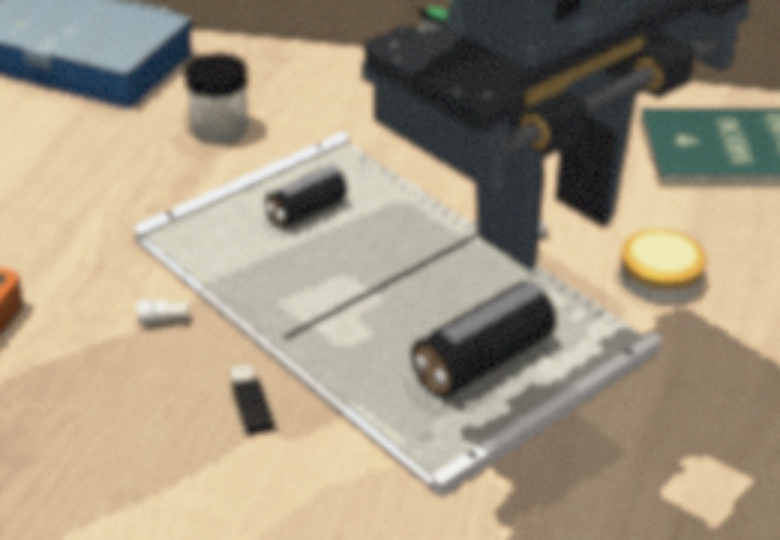

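The gripper hangs above the -y end with its jaws along the can, nothing disturbed. I move down behind the can.

```bash
python3 -m pendant '[{"xyz":[0,0.004,0.005],"roll":0.3,"jaw":0.5},{"xyz":[0,0.004,0.02],"roll":0.3,"jaw":0.5},{"xyz":[0,0.004,0.04],"roll":0.3,"jaw":0.5},{"xyz":[0,0.004,0.06],"roll":0.3,"jaw":0.5},{"xyz":[0,0.004,0.08],"roll":0.3,"jaw":0.5},{"xyz":[0,0.004,0.095],"roll":0.3,"jaw":0.5},{"xyz":[0,0.004,0.1],"roll":0.3,"jaw":0.5},{"xyz":[0,0.004,0.1],"roll":0.3,"jaw":0.5}]'; python3 go.py -4.5 -33.5 19
python3 - <<'E'
from h import *
im,_=env.grab_frame("scene");cv2.imwrite("pics/scene2.png",cv2.resize(im[170:330,220:460],None,fx=3,fy=3))
E
```

```text
time_s: 3.15
ee_pos: [521.0, -11.9, 19.8]
ee_rot: [-180.0, 0.0, -7.9]
force: [0.9, 0.5, -0.4]
gripper_width: 45.2
shift m [ 0.0002 -0.0953  0.0008] roll 0.09 rot [-1.80e+02  1.00e-02 -7.91e+00] board now [  -4.5 -128.8] 19.8 F [ 0.9  0.5 -0.4] w 45.2 t 3.15
```

View pics/scene2.png

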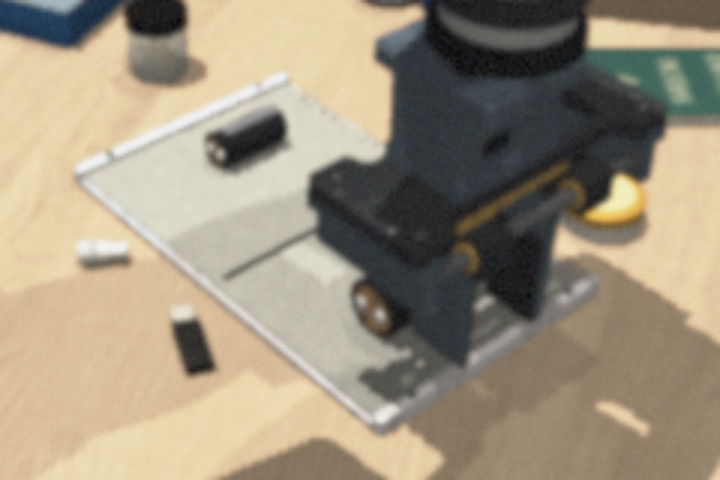

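The fingers are behind the can (terminals at about (375,305) in the crop), clear of the stop. I push at 40 mm/s.

```bash
python3 -m pendant '[{"xyz":[0,-0.003,0],"roll":0,"jaw":0.5},{"xyz":[0,-0.007,0],"roll":0,"jaw":0.5},{"xyz":[0,-0.011,0],"roll":0,"jaw":0.5},{"xyz":[0,-0.015,0],"roll":0,"jaw":0.5},{"xyz":[0,-0.02,0],"roll":0,"jaw":0.5},{"xyz":[0,-0.025,0],"roll":0,"jaw":0.5},{"xyz":[0,-0.03,0],"roll":0,"jaw":0.5},{"xyz":[0,-0.035,0],"roll":0,"jaw":0.5}]'; python3 go.py -4.5 -33.5 19
python3 - <<'E'
from h import *
im,_=env.grab_frame("scene");cv2.imwrite("pics/scene3.png",cv2.resize(im[170:330,220:460],None,fx=3,fy=3))
E
```

```text
time_s: 4.2
ee_pos: [525.9, 23.0, 19.9]
ee_rot: [-180.0, 0.0, -7.9]
force: [-0.5, -0.6, -0.1]
gripper_width: 45.8
shift m [ 0.0001 -0.06    0.0009] roll 0.09 rot [-180.      0.     -7.91] board now [ -4.6 -93.5] 19.9 F [-0.5 -0.6 -0.1] w 45.8 t 4.2
```

View pics/scene3.png

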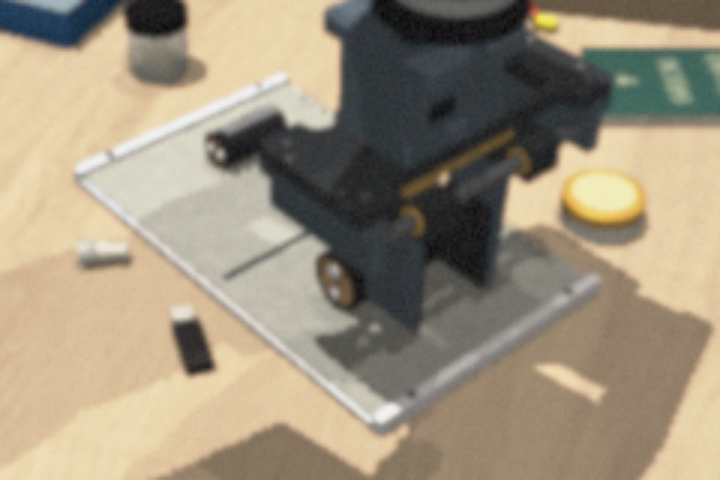

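The can has turned (terminals now vertical at (338,280)) and stays parallel to the line. I continue.

```bash
python3 -m pendant '[{"xyz":[0,-0.004,0],"roll":0,"jaw":0.5},{"xyz":[0,-0.009,0],"roll":0,"jaw":0.5},{"xyz":[0,-0.014,0],"roll":0,"jaw":0.5},{"xyz":[0,-0.019,0],"roll":0,"jaw":0.5},{"xyz":[0,-0.024,0],"roll":0,"jaw":0.5},{"xyz":[0,-0.029,0],"roll":0,"jaw":0.5},{"xyz":[0,-0.034,0],"roll":0,"jaw":0.5},{"xyz":[0,-0.038,0],"roll":0,"jaw":0.5}]'
python3 -m pendant '[{"xyz":[0,-0.003,0],"roll":0,"jaw":0.5},{"xyz":[0,-0.006,0],"roll":0,"jaw":0.5},{"xyz":[0,-0.009,0],"roll":0,"jaw":0.5},{"xyz":[0,-0.0115,0],"roll":0,"jaw":0.5},{"xyz":[0,-0.0135,0],"roll":0,"jaw":0.5},{"xyz":[0,-0.015,0],"roll":0,"jaw":0.5},{"xyz":[0,-0.0155,0],"roll":0,"jaw":0.5},{"xyz":[0,-0.0155,0],"roll":0,"jaw":0.5}]'; python3 go.py -4.5 -33.5 19
python3 - <<'E'
from h import *
im,_=env.grab_frame("scene");cv2.imwrite("pics/scene4.png",cv2.resize(im[170:330,220:460],None,fx=3,fy=3))
E
```

```text
time_s: 5.25
ee_pos: [531.1, 60.6, 19.9]
ee_rot: [-180.0, -0.0, -7.9]
force: [-0.2, -1.1, 0.4]
gripper_width: 46.0
time_s: 6.25
ee_pos: [533.2, 75.7, 19.9]
ee_rot: [-180.0, 0.0, -7.9]
force: [-0.1, 0.0, 0.2]
gripper_width: 45.4
shift m [ 0.0002 -0.0069  0.0009] roll 0.09 rot [-180.      0.     -7.91] board now [ -4.6 -40.4] 19.9 F [-0.1  0.   0.2] w 45.4 t 6.25
```

View pics/scene4.png

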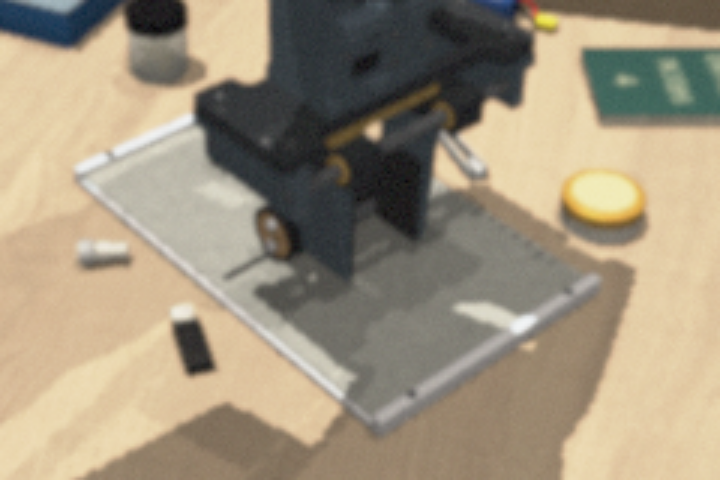

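The can's end is near the line. I back off, rise and swing aside to -y to measure.

```bash
python3 -m pendant '[{"xyz":[0,0.006,0],"roll":0,"jaw":0.5},{"xyz":[0,0.016,0],"roll":0,"jaw":0.5},{"xyz":[0,0.03,-0.01],"roll":0,"jaw":0.5},{"xyz":[0,0.05,-0.03],"roll":0,"jaw":0.5},{"xyz":[0,0.085,-0.06],"roll":0,"jaw":0.5},{"xyz":[0,0.13,-0.08],"roll":0,"jaw":0.5},{"xyz":[0,0.17,-0.08],"roll":0,"jaw":0.5},{"xyz":[0,0.19,-0.08],"roll":0,"jaw":0.5}]'; python3 go.py -4.5 -33.5 19
python3 - <<'E'
from m import *
im,_=env.grab_frame("top");d=_
s,_=env.grab_frame("scene");cv2.imwrite("pics/both5.png",np.vstack([cv2.resize(im[160:270,270:430],None,fx=3,fy=2.6),cv2.resize(s[190:290,240:400],None,fx=3,fy=2.6)]))
cv2.imwrite("pics/top5.png",im)
E
```

```text
time_s: 7.3
ee_pos: [506.6, -115.3, 101.1]
ee_rot: [180.0, -0.1, -8.1]
force: [-0.3, 0.1, 0.4]
gripper_width: 45.5
shift m [-0.0004 -0.1997  0.082 ] roll -0.05 rot [ 1.7997e+02 -1.0000e-01 -8.0500e+00] board now [  -4.4 -233.2] 101.1 F [-0.3  0.1  0.4] w 45.5 t 7.3
```

View pics/both5.png

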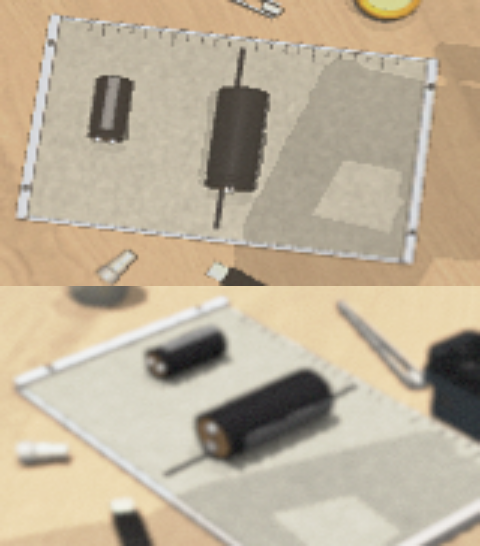

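The can lies on the line, parallel, slightly to the -y side. Measuring the offset.

```bash
python3 - <<'E'
from m import *
from go import C,ux,uy
im=cv2.imread("pics/top5.png");_,d=env.grab_frame("top")
B=lambda p:((np.asarray(p)[:2]-C)@np.c_[ux,uy]).round(1)
x0,y0,x1,y1=330,183,368,240
px,P=blob(im,(x0,y0,x1,y1),25.5,95,0); P=P[np.abs((P[:,:2]-C)@ux+5)<38]
c,m,u,wh=fit(P);print("colour",B(c),B(m),np.round(wh,1),np.degrees(np.arctan2(u[1],u[0])).round(1))
o,_=ray("top",[[0,0]]);v,u=np.mgrid[y0:y1,x0:x1];_,r=ray("top",np.c_[u.ravel(),v.ravel()]);P=o+r*d[y0:y1,x0:x1].ravel()[:,None]
P=P[P[:,2]>25];c,m,u,wh=fit(P);print("depth",B(c),B(m),np.round(wh,1),np.degrees(np.arctan2(u[1],u[0])).round(1))
for n,bx in(("line up",(345,172,356,192)),("line low",(339,236,350,256))):
    _,P=blob(im,bx,8,95,0);print(n,B(P.mean(0)),len(P))
E
```

```text
colour [-5.  -5.1] [-5.1 -4.6] [35.4 75.6] -8.3
depth [-58.2   3.3] [-7.7 -3.2] [ 42.8 191.7] -16.1
line up [60.8 -0.2] 18
line low [-60.8  -0.2] 13
```

The offset is about -4.5 mm, inside tolerance. I add one slow nudge of about 3 mm for margin.

```bash
python3 -m pendant '[{"xyz":[0,-0.03,0],"roll":0,"jaw":0.5},{"xyz":[0,-0.07,0],"roll":0,"jaw":0.5},{"xyz":[0,-0.11,0.01],"roll":0,"jaw":0.5},{"xyz":[0,-0.14,0.03],"roll":0,"jaw":0.5},{"xyz":[0,-0.16,0.06],"roll":0,"jaw":0.5},{"xyz":[0,-0.17,0.075],"roll":0,"jaw":0.5},{"xyz":[0,-0.17,0.081],"roll":0,"jaw":0.5},{"xyz":[0,-0.17,0.081],"roll":0,"jaw":0.5}]'; python3 go.py -4.5 -35.5 19
```

```text
time_s: 8.45
ee_pos: [530.5, 55.4, 19.1]
ee_rot: [180.0, -0.0, -7.9]
force: [-0.1, 0.0, -0.2]
gripper_width: 45.2
shift m [-0.     -0.0253  0.0001] roll 0.07 rot [180.    -0.    -7.93] board now [ -4.4 -60.8] 19.1 F [-0.1  0.  -0.2] w 45.2 t 8.45
```

```bash
python3 -m pendant '[{"xyz":[0,-0.005,0],"roll":0,"jaw":0.5},{"xyz":[0,-0.011,0],"roll":0,"jaw":0.5},{"xyz":[0,-0.016,0],"roll":0,"jaw":0.5},{"xyz":[0,-0.0195,0],"roll":0,"jaw":0.5},{"xyz":[0,-0.022,0],"roll":0,"jaw":0.5},{"xyz":[0,-0.024,0],"roll":0,"jaw":0.5},{"xyz":[0,-0.025,0],"roll":0,"jaw":0.5},{"xyz":[0,-0.025,0],"roll":0,"jaw":0.5}]'
python3 -m pendant '[{"xyz":[0,0.006,0],"roll":0,"jaw":0.5},{"xyz":[0,0.016,0],"roll":0,"jaw":0.5},{"xyz":[0,0.03,-0.01],"roll":0,"jaw":0.5},{"xyz":[0,0.05,-0.03],"roll":0,"jaw":0.5},{"xyz":[0,0.085,-0.06],"roll":0,"jaw":0.5},{"xyz":[0,0.13,-0.08],"roll":0,"jaw":0.5},{"xyz":[0,0.17,-0.08],"roll":0,"jaw":0.5},{"xyz":[0,0.19,-0.08],"roll":0,"jaw":0.5}]'
python3 - <<'E'
from m import *
from go import C,ux,uy
im,_=env.grab_frame("top");B=lambda p:((np.asarray(p)[:2]-C)@np.c_[ux,uy]).round(1)
_,P=blob(im,(326,183,368,240),25.5,95,0); P=P[np.abs((P[:,:2]-C)@ux+5)<38]
c,m,u,wh=fit(P);print("can",B(c),B(m),np.round(wh,1),np.degrees(np.arctan2(u[1],u[0])).round(1))
_,P=blob(im,(292,180,322,222),22,95,0);print("small",fit(P)[0].round(1))
cv2.imwrite("pics/top6.png",cv2.resize(im[160:270,270:430],None,fx=4,fy=4))
E
```

```text
time_s: 9.45
ee_pos: [533.9, 80.6, 18.9]
ee_rot: [-180.0, 0.0, -7.9]
force: [0.2, -0.3, -0.2]
gripper_width: 45.6
time_s: 10.45
ee_pos: [507.2, -110.4, 100.1]
ee_rot: [180.0, -0.1, -8.1]
force: [0.1, 1.0, -0.1]
gripper_width: 45.7
can [-5.1  0.8] [-4.9  0.9] [35.2 75.7] -8.0
small [565.2 198.3]
```

View pics/top6.png

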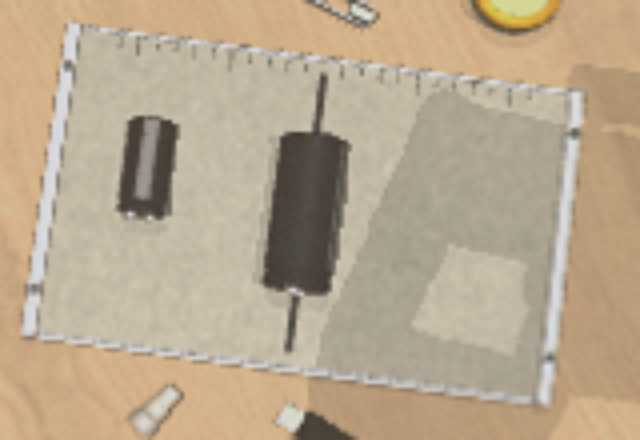

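The can lies centred on the line (centre about (307,212), line from (322,75) to (289,350)), and the arm is clear.

```bash
python3 -c "
from workcell import env
print(env.job_done())"
```

```text
the job is handed in; nothing more can be done
None
```

I rolled the large capacitor about 87 mm onto the black line, pushing it with two spread fingertips at about 40 mm/s or less. I then gave it one slow nudge of about 5 mm to centre it, backed the arm clear and handed the job in at about 10.5 s.

- **Position:** the last top-camera check put its axis about 1 mm from the line. Its middle is about 5 mm from the line's middle along it, and its angle matches the line to within about 1 degree.
- **Rolling:** I saw the terminals turn in the pictures but did not measure the full turn. Rolling that far works out to about 285 degrees. I saw no sign of lifting.
- **Other things:** the small capacitor moved less than 1 mm by measurement. The tweezers, tin, jar, adapter and memory stick look unmoved in the pictures, but I did not measure them again.
- **Check that failed:** before the nudge, a cross-check from the depth image was spoiled by other points in the crop, so I ignored it. The position above comes from the colour image only.

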